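Change over the sauce-tube warmer

TASK

Change over the sauce warmer: slide its lock all the way to its left stop to unlock it (left and right as the robot sees them), then move every spent tube (pointed nozzle) from the warmer into the return rack and every full tube (flat cap) from the delivery caddy into a warmer well, each fully down and upright. Then turn the thermostat dial until its pointer is on the thick white mark, and last slide the lock all the way back to its right stop. Leave the other things on the counter where they are.

Things in the scene. Friction and masses are not known exactly. Their poses are not given: they have to be found in the camera images.
- warmer: Sauce-tube warmer: fixed steel block 240 x 360 x 90 mm (its own x, y, z), origin at the centre of its underside, front (-x) to the robot, turned up to 0.15 rad. Four wells in a row along y at x = 50 mm; on the black strip along the front of its top, at x = -68 mm, stand the dial (on the right, y = -115 mm) and the lock slide (on the left).
- rack: The return rack: a fixed wooden block 250 x 85 x 70 mm with three round holes in a row along its own x, origin at the centre of its underside. All three holes are empty at the start. It stands to the right of the warmer.
- caddy: The delivery caddy: a loose white plastic block 250 x 75 x 60 mm, 1.2 kg, standing on the counter between warmer and return rack, origin at the centre of its underside. Three round holes in a row along its own x (at -80, 0, 80 mm), 40 mm wide, 45 mm deep, hold the full tubes.
- dial_grip (a point): On the dial's axis at grip height, 37 mm above the warmer's top. The dial has a black bar grip 14 mm thick, 42 mm long, standing up to 44 mm above the warmer's top, with a white pointer line on one end; the pose turns with the dial, its own -x is the end with the pointer line.
- dial (a joint): Thermostat dial, rad. 0: pointer to the warmer's front (-x); grows clockwise seen from above (pointer goes from front to left to back), range 0 to 3.2. The thick, long white mark on the scale round the dial is at 1.9 (43 mm from the axis); the thin marks lie 0.475 apart. The dial turns lightly and stays where it is left.
- lock_top (a point): Centre of the top of the lock slide's grip: a black block 28 mm (x) x 20 mm (y) x 40 mm high that stands on a 40 mm wide, 14 mm high track along the warmer's y, its top 54 mm above the warmer's top.
- lock (a joint): Position of the lock slide, m. 0 = right-hand end stop (locked), 0.12 = left-hand end stop (unlocked), growing along the warmer's +y. It moves with about 1.5 N of friction and stays where it is left.
- well0 (a point): Centre of the mouth of warmer well 0 (counted from the right), level with the warmer's top. Round well, 42 mm wide, 50 mm deep, flat floor; wells are 80 mm apart.
- well1 (a point): Centre of the mouth of warmer well 1 (counted from the right), level with the warmer's top. Round well, 42 mm wide, 50 mm deep, flat floor; wells are 80 mm apart.
- well2 (a point): Centre of the mouth of warmer well 2 (counted from the right), level with the warmer's top. Round well, 42 mm wide, 50 mm deep, flat floor; wells are 80 mm apart.
- well3 (a point): Centre of the mouth of warmer well 3 (counted from the right), level with the warmer's top. Round well, 42 mm wide, 50 mm deep, flat floor; wells are 80 mm apart.
- rack_hole0 (a point): Centre of the mouth of return rack hole 0 (counted along the rack's +x), level with the rack's top, 70 mm above the counter. Round hole, 42 mm wide, 50 mm deep; holes are 80 mm apart.
- rack_hole1 (a point): Centre of the mouth of return rack hole 1 (counted along the rack's +x), level with the rack's top, 70 mm above the counter. Round hole, 42 mm wide, 50 mm deep; holes are 80 mm apart.
- rack_hole2 (a point): Centre of the mouth of return rack hole 2 (counted along the rack's +x), level with the rack's top, 70 mm above the counter. Round hole, 42 mm wide, 50 mm deep; holes are 80 mm apart.
- full0: A full sauce tube, may be absent: dark brown, flat-topped with a white cap as wide as the tube, 130 mm tall, 36 mm in diameter, upright at the start; origin at the centre of its underside, z up its axis. About 0.14 kg. Stands at the start in a hole of the delivery caddy, its underside 15 mm above the counter; it may lean a few degrees there if the caddy is knocked.
- full1: A full sauce tube, may be absent: dark brown, flat-topped with a white cap as wide as the tube, 130 mm tall, 36 mm in diameter, upright at the start; origin at the centre of its underside, z up its axis. About 0.14 kg. Stands at the start in a hole of the delivery caddy, its underside 15 mm above the counter; it may lean a few degrees there if the caddy is knocked.
- full2: A full sauce tube, may be absent: dark brown, flat-topped with a white cap as wide as the tube, 130 mm tall, 36 mm in diameter, upright at the start; origin at the centre of its underside, z up its axis. About 0.14 kg. Stands at the start in a hole of the delivery caddy, its underside 15 mm above the counter; it may lean a few degrees there if the caddy is knocked.
- spent0: A spent sauce tube, may be absent: dark brown with a narrow pointed white nozzle on top; body 110 mm tall, 138 mm with the nozzle, 36 mm in diameter, upright at the start; origin at the centre of its underside, z up its axis. About 0.06 kg. Stands in one of the warmer's wells at the start, its underside on the well's floor.
- spent1: A spent sauce tube, may be absent: dark brown with a narrow pointed white nozzle on top; body 110 mm tall, 138 mm with the nozzle, 36 mm in diameter, upright at the start; origin at the centre of its underside, z up its axis. About 0.06 kg. Stands in one of the warmer's wells at the start, its underside on the well's floor.
- spent2: A spent sauce tube, may be absent: dark brown with a narrow pointed white nozzle on top; body 110 mm tall, 138 mm with the nozzle, 36 mm in diameter, upright at the start; origin at the centre of its underside, z up its axis. About 0.06 kg. Stands in one of the warmer's wells at the start, its underside on the well's floor.
- ramekin: Bystander, leave alone: white bowl, 76 mm wide, 40 mm tall; origin at the centre of its underside.
- tin: Bystander, leave alone: steel tin, 64 mm wide, 70 mm tall; origin at the centre of its underside.
- spatula: Bystander, leave alone: spatula lying on the counter, 260 mm long; origin in its middle.
Mind the look-alikes: they are no part of the job. What is shaped like the spent2 but blue is not meant.

How it is judged:
By the outcome, as a careful person would: the job done as asked, in the order asked, and still so for the second after the job is handed in, with the robot touching nothing.
Of spent0, spent1, spent2 only 1 to 2 are there at a start; the rules pass over those that are not, and their reading is None.
Of full0, full1, full2 only 2 to 3 are there at a start; the rules pass over those that are not, and their reading is None.
At some moment in a run one of caddy may be knocked a few centimetres aside while the robot is not near it.
It also fails if it takes over 208 s, if anything falls off the work surface, if the arm or the gripper's body presses on something with over 40 N, if the wrist force passes 120 N, or if a joint passes its speed limit or range.

ROBOT

A 7-joint arm with a two-finger parallel gripper is mounted at the origin on the work surface. World frame = base frame: x ahead of the robot, y to its left, z up, the work surface at z = 0. Lengths are in m, angles in degrees, forces in N, time in s.
With the tool pointing down it reaches from about 0.425 to 0.875 m from the base axis. Payload 4.7 kg.
Tool frame: the origin (TCP) lies at the very end of the fingers, on their centre line; the grasp point (between the pads) lies 19 mm behind it; z points along the fingers, y is the line along which they close (so a half turn about z gives the same grasp; the last joint's range is limited). The gripper opens to 87 mm and grips with 3 to 60 N. Pads are 19 mm wide; open, the fingers measure 117 mm over their backs; the gripper's body (75 mm by 190 mm) begins 51 mm behind the grasp point.
Start: joints at [71.912, 18.392, -4.016, 83.108, 1.295, 78.541, -3.26], TCP at [0.21, -0.615, 0.223] pointing down, gripper open.
Joint ranges: [-163.93, 163.93], [-17.29, 119.83], [-79.2, 71.16], [3.27, 140.29], [-89.18, 269.18], [5.43, 117.66], [-154.24, 154.24]. Speed limits (degrees/s): [147.25, 147.25, 180, 180, 180, 180, 180].

INTERFACE

Orientations are given as [roll, pitch, yaw] about the fixed x, y, z axes, in that order (R = Rz(yaw) Ry(pitch) Rx(roll)).
In Python, from cell import get_obs, cams, ticket, finder gives the robot as it stands.
- The arm moves only by the shell command python3 -m creep 'ROWS' [FORCE]. ROWS is text: rows parted by semicolons, each of 5 numbers parted by spaces: the shift along the world's x, y, z in m, then the turn about the world's z in degrees, then the finger opening in m, from 0 to 0.087. A call has 1 to 8 rows; each row shifts and turns the commanded pose from where the row before left it; what a row does not reach is not made up. A row lasts 1/8 s, in which the tool goes at most 62.5 mm and 10.7 degrees, less where a joint would pass 70% of its speed; a pose out of reach is approached as far as the arm can. A call with a gripper value outside its range is refused whole. The fingers move at their own pace and stop on an object; FORCE is the grip in N (left out, the last holds). Time passes only in rows, so rows that do not move let the fingers close. It gives the time, the measured TCP pose, the force, the opening and the grip force at its end, in the units of the state.
- get_obs(): the state, without advancing time (a new reading comes with each control period).
- cams.read_camera(name): name is "scene" or "top" or "wrist"; returns the picture (480x640x3 uint8, red, green, blue); there is no depth.
- cams.calibration(name): a dict with "fx", "fy", "cx", "cy" (pixels), "k1" (the pictures are not rectified: a ray, as slopes to the right and down, at radius r is drawn at 1 + k1 r^2 times it, then the intrinsics apply), "extrinsics" (4x4, takes a point from world to camera coordinates). Camera axes: x right, y down, z forward; pixel columns grow to the right and rows downward; lengths in m; the calibration is good to about 2 mm. A picture is of the moment at which its call begins: read the wrist's pose just before it. calibration takes no time and is no camera call; for the wrist camera it gives the pose at the moment of the call.
- ticket.sign_off(): hands the job in; it is judged then, once.
Trained networks look in the newest picture that a camera, given by its name, has taken for a name from the list of things; names that differ only in an ending like _2 or _b are one class to them, and where a whole thing is asked for, a point or a joint stands for the part that bears it (a point fixed in the world has none). Each returns a list of dicts, best first, with "p" (0 to 1); they miss things now and then, are a little off and sometimes report something else, mostly with a low value. They report only what shows in the picture. A call takes as long as a camera call. They do not tell look-alikes from the thing itself.
- finder.masks_of(name, camera): "mask" (480x640 bool, what is visible of it) and "xy" ([column, row] in pixels, amid what is visible of it).
- finder.tip_of(name, camera): "xy" ([column, row] in pixels: a listed point, or the origin of a listed thing).
The state is a dict: "time_s": time; "qpos": joint angles; "joint_velocities": joint speeds; "effort": joint torques, N m; "tool_pos": TCP position; "tool_rot": TCP orientation; "force": force on the tool from outside, world axes, zero at the start; "wrist_torque": the same for the moment, N m; "grip_width": finger opening in m; "grasp_force": force on a finger pad.
Only numpy, scipy, OpenCV 4.12 (cv2) and the standard library are available. Lean on these libraries where they do the work, as an engineer would, in place of code of your own. Each camera call takes 0.05 s, during which the arm holds its last target. There are 200 camera calls.

## Working session

There is one attempt and no reset: what is moved stays moved. The work goes in short steps, Python scripts to look and compute and a shell command to move; the robot and the scene stay as the last step left them, time stands still between calls to the robot, and variables do not carry over. Pictures are saved under pics/ and viewed, at most 14 in all, crops included, and the job is handed in when it is done.

```bash
ls; mkdir -p pics
cat > h.py <<'E'
import numpy as np, cv2
from cell import get_obs, cams, ticket, finder
def shot(n,fn=None):
    im=cams.read_camera(n)
    if fn: cv2.imwrite('pics/'+fn,im[:,:,::-1])
    return im
def pix2w(n,uv,z,c=None):
    c=c or cams.calibration(n); E=np.array(c['extrinsics'])
    d=np.array([(uv[0]-c['cx'])/c['fx'],(uv[1]-c['cy'])/c['fy']]); s=d.copy()
    for _ in range(20): s=d/(1+c['k1']*(s@s))
    R,t=E[:3,:3],E[:3,3]; o=-R.T@t; r=R.T@np.array([s[0],s[1],1])
    return o+r*(z-o[2])/r[2]
def w2pix(n,p,c=None):
    c=c or cams.calibration(n); E=np.array(c['extrinsics']); q=E[:3,:3]@p+E[:3,3]; s=q[:2]/q[2]
    s=s*(1+c['k1']*(s@s)); return np.array([s[0]*c['fx']+c['cx'],s[1]*c['fy']+c['cy']])
E
cat > a.py <<'E'
from h import *
np.set_printoptions(precision=3,suppress=True)
o=get_obs();print(o['tool_pos'],o['tool_rot'],o['time_s'])
for n in('top','scene'):
    shot(n,n+'0.png');c=cams.calibration(n);E=np.array(c['extrinsics']);print(n,-E[:3,:3].T@E[:3,3])
zs=dict(warmer=0,rack=0,caddy=0,dial_grip=.127,lock_top=.144,well0=.09,well1=.09,well2=.09,well3=.09,rack_hole0=.07,rack_hole1=.07,rack_hole2=.07,full0=.015,spent0=.04,ramekin=0,tin=0)
for k,z in zs.items():
    for n in('top','scene'):
        for r in finder.tip_of(k,n)[:5]: 
            if r['p']>.2: print(k,n,round(r['p'],2),np.array(r['xy']),pix2w(n,r['xy'],z)[:2])
E
python3 a.py
```

```text
pics
[ 0.21  -0.614  0.221] [-179.892    0.006   18.902] 0.0
top [0.483 0.059 1.129]
scene [1.188 0.741 0.75 ]
warmer top 0.76 [261.5 240.3] [0.534 0.204]
warmer scene 0.64 [353.6 301.7] [0.544 0.213]
rack top 0.66 [488.3 249.3] [ 0.522 -0.328]
rack scene 0.57 [446.5 376.9] [0.588 0.503]
rack scene 0.56 [237.5 222. ] [ 0.509 -0.315]
rack scene 0.5 [352.9 305.7] [0.556 0.222]
caddy top 0.59 [497.6 250.7] [ 0.519 -0.35 ]
caddy scene 0.57 [266.3 244.2] [ 0.528 -0.146]
dial_grip top 0.65 [304.3 276.8] [0.455 0.098]
dial_grip scene 0.52 [346.5 224. ] [0.432 0.089]
lock_top top 0.53 [234.1 265.3] [0.476 0.241]
lock_top scene 0.56 [384.2 250.1] [0.481 0.25 ]
well0 top 0.79 [279.8 215.7] [0.584 0.155]
well0 top 0.73 [312.6 227.2] [0.56  0.084]
well0 top 0.69 [207.7 208.5] [0.597 0.312]
well0 top 0.66 [242.4 211.6] [0.592 0.236]
well0 scene 0.91 [327.4 271.8] [0.583 0.161]
well0 scene 0.78 [308.7 256.4] [0.569 0.082]
well0 scene 0.75 [369.4 307.4] [0.612 0.314]
well1 top 0.79 [279.8 215.7] [0.584 0.155]
well1 top 0.73 [312.6 227.2] [0.56  0.084]
well1 top 0.69 [207.7 208.5] [0.597 0.312]
well
[... 1993 characters left out ...]
280.8 230.2] [ 0.461 -0.154]
full0 scene 0.58 [246.3 256.1] [ 0.619 -0.125]
spent0 top 0.91 [277.  336.3] [0.319 0.16 ]
spent0 top 0.88 [232.1 329.4] [0.332 0.262]
spent0 top 0.67 [447.8 168.7] [ 0.703 -0.221]
spent0 top 0.61 [245.6 214.1] [0.591 0.237]
spent0 scene 0.82 [205.  257.7] [ 0.72  -0.173]
spent0 scene 0.81 [353.6 305.3] [0.588 0.25 ]
spent0 scene 0.74 [347.  226.1] [0.335 0.007]
spent0 scene 0.72 [308.5 270.1] [0.566 0.075]
spent0 scene 0.72 [384.5 250. ] [0.358 0.166]
ramekin top 0.79 [403.7 141.9] [ 0.773 -0.126]
tin top 0.7 [232.4 268.9] [0.467 0.271]
tin top 0.64 [141.5 214.1] [0.592 0.494]
tin scene 0.63 [265.4 244.9] [ 0.532 -0.145]
tin scene 0.6 [449.2 375.1] [0.58  0.504]
```

View pics/top0.png

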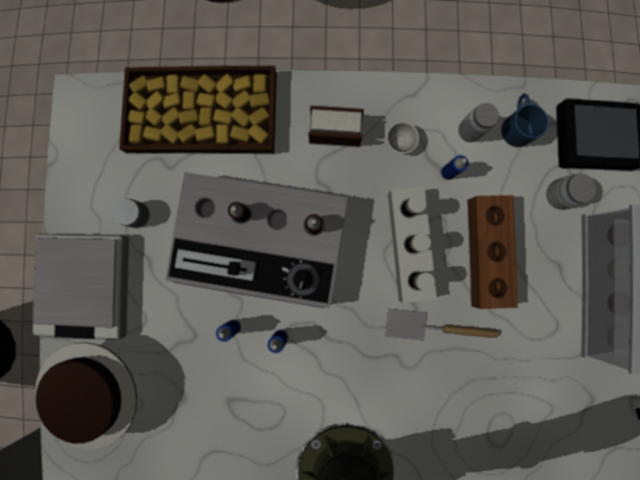

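View pics/scene0.png

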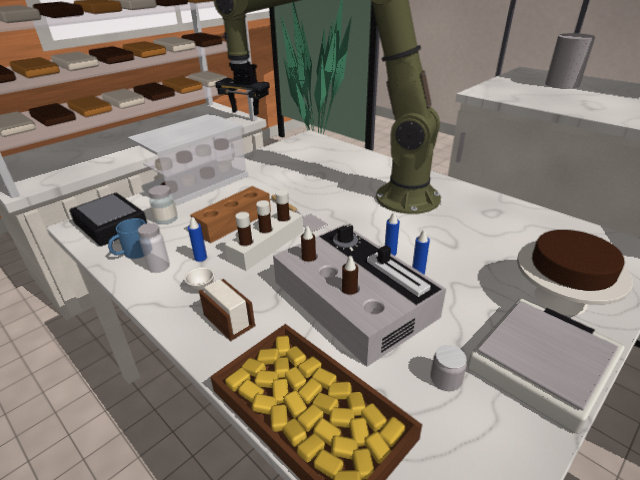

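The top picture shows the warmer's wells at about (312,227) brown spent, (280,216) empty, (242,212) brown spent and (207,208) empty. The lock, at (238,267), is at the right end of its slot, and the dial is at (300,278). The three white-capped full tubes are in the caddy at (414,205), (418,243) and (422,280), and the rack at (495,250) is empty. The three blue tubes at (228,329), (277,340) and (455,167) are look-alikes, so I leave them.

I'll move over the rack and caddy and take wrist views on the way.

```bash
python3 -m creep '0.036 0.036 0.022 -2.3 0.087;0.036 0.036 0.022 -2.3 0.087;0.036 0.036 0.022 -2.3 0.087;0.036 0.036 0.022 -2.3 0.087;0.036 0.036 0.022 -2.3 0.087;0.036 0.036 0.022 -2.3 0.087;0.036 0.036 0.022 -2.3 0.087;0.036 0.036 0.022 -2.3 0.087' 20
cat > b.py <<'E'
from h import *; import sys
np.set_printoptions(precision=3,suppress=True)
o=get_obs();print(o['tool_pos'],o['tool_rot'],o['time_s'])
zs=dict(dial_grip=.127,lock_top=.144,well0=.09,rack_hole0=.07,full0=.015,spent0=.04)
c=cams.calibration('wrist');shot('wrist',sys.argv[1])
E=np.array(c['extrinsics']);print('cam',-E[:3,:3].T@E[:3,3])
for k in sys.argv[2:]:
    for r in finder.tip_of(k,'wrist')[:4]:
        if r['p']>.2: print(k,round(r['p'],2),np.array(r['xy']),pix2w('wrist',r['xy'],zs[k],c)[:2])
E
python3 b.py w0.png rack_hole0 full0
```

```text
time_s: 2.7
tool_pos: [0.4994, -0.3257, 0.3996]
tool_rot: [180.0, -0.0, 0.4]
force: [0.6, -1.4, -0.3]
grip_width: 0.0869
grasp_force: 0.0
[ 0.499 -0.326  0.4  ] [179.966  -0.025   0.408] 2.7
cam [ 0.58  -0.326  0.562]
rack_hole0 0.76 [320.3 174.5] [ 0.513 -0.324]
rack_hole0 0.65 [318.9 238.8] [ 0.433 -0.323]
rack_hole0 0.63 [316.2  98.4] [ 0.598 -0.319]
full0 0.97 [190.7 218.8] [ 0.444 -0.149]
full0 0.95 [180.1 157.1] [ 0.526 -0.142]
full0 0.88 [165.5  92.1] [ 0.606 -0.132]
```

```bash
python3 -m creep '0 0.06 0 0 0.087;0 0.06 0 0 0.087;0 0.06 0 0 0.087;0 0.06 0 0 0.087;0 0.06 0 0 0.087;0 0.06 0 0 0.087;0 0.06 0 0 0.087;0 0.06 0 0 0.087'; python3 -m creep '0 0.04 0 0 0.03;0 0 0 0 0.03'
python3 b.py w1.png dial_grip lock_top well0 spent0
```

```text
time_s: 3.85
tool_pos: [0.4985, 0.1531, 0.3984]
tool_rot: [179.9, -0.0, 0.3]
force: [1.0, 0.0, -0.3]
grip_width: 0.0872
grasp_force: 0.0
time_s: 4.1
tool_pos: [0.4975, 0.1957, 0.3981]
tool_rot: [-180.0, 0.1, 0.8]
force: [-0.1, -0.7, 0.7]
grip_width: 0.0742
grasp_force: 0.0
[0.497 0.196 0.398] [-179.955    0.058    0.823] 4.1
cam [0.578 0.196 0.561]
dial_grip 0.71 [407.1 238.5] [0.45  0.102]
dial_grip 0.52 [605.1 290.9] [ 0.391 -0.128]
dial_grip 0.47 [579.  162.8] [ 0.534 -0.07 ]
lock_top 0.92 [275.9 223.8] [0.469 0.243]
lock_top 0.61 [359.8 114.7] [0.578 0.16 ]
lock_top 0.51 [573.7 219. ] [ 0.479 -0.065]
well0 0.85 [207.9  90.8] [0.6   0.319]
well0 0.7 [359.  114.4] [0.579 0.156]
well0 0.28 [581.2 160.7] [ 0.533 -0.094]
spent0 0.94 [289.9 103.5] [0.59  0.235]
spent0 0.82 [346.5 302. ] [0.332 0.159]
spent0 0.65 [418.4 127.1] [0.565 0.08 ]
spent0 0.56 [269.9 288.2] [0.351 0.264]
```

View pics/w1.png

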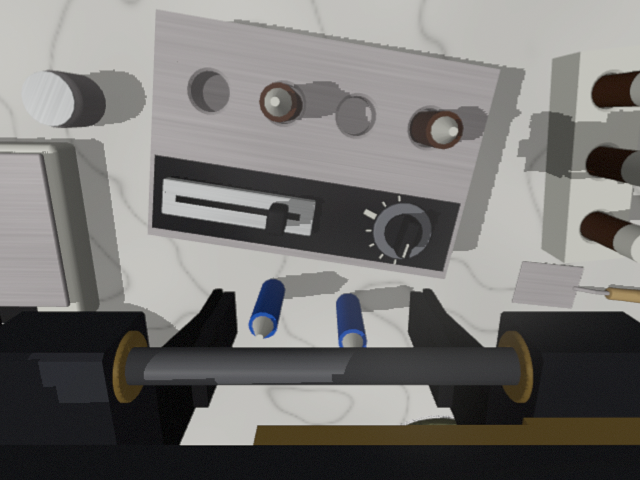

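The wrist picture shows the warmer with a yaw of about -8.3 deg. The wells are at (208,91) empty, (285,102) brown spent, (355,115) empty and (435,128) brown spent. The lock is at (277,215), at its right stop. The dial is at (404,232), with its pointer roughly to the front and the thick mark at (370,213).

Next I grip the lock.

```bash
python3 -m creep '-0.007 0.0115 -0.05 -2.3 0.06;-0.007 0.0115 -0.05 -2.3 0.06;-0.007 0.0115 -0.05 -2.3 0.06;-0.006 0.0115 -0.05 -2.3 0.06;0 0 -0.04 0 0.06;0 0 -0.043 0 0.06;0 0 0 0 0.06'; python3 -m creep '0 0 0 0 0.01;0 0 0 0 0.01;0 0 0 0 0.01;0 0 0 0 0.01;0 0 0 0 0.01' 15
```

```text
time_s: 5.22
tool_pos: [0.4696, 0.2363, 0.1128]
tool_rot: [179.8, 0.3, -8.8]
force: [0.4, -0.1, -0.6]
grip_width: 0.0599
grasp_force: 0.0
time_s: 5.85
tool_pos: [0.4721, 0.2398, 0.1163]
tool_rot: [-179.9, -0.1, -8.7]
force: [0.7, 1.8, 2.5]
grip_width: 0.0199
grasp_force: 15.0
```

```bash
python3 -m creep '0.0022 0.0148 0 0 0.01;0.0022 0.0148 0 0 0.01;0.0022 0.0148 0 0 0.01;0.0022 0.0148 0 0 0.01;0.0022 0.0148 0 0 0.01;0.0022 0.0148 0 0 0.01;0.0022 0.0148 0 0 0.01;0.0020 0.0134 0 0 0.01'; python3 -m creep '0.0006 0.004 0 0 0.01;0 0 0 0 0.01'
```

```text
time_s: 6.85
tool_pos: [0.4883, 0.3501, 0.116]
tool_rot: [179.2, 0.1, -8.8]
force: [-9.9, -27.8, 21.3]
grip_width: 0.0202
grasp_force: 15.1
time_s: 7.1
tool_pos: [0.4885, 0.3499, 0.1156]
tool_rot: [178.8, 0.2, -8.9]
force: [-9.6, -22.6, 19.2]
grip_width: 0.0201
grasp_force: 15.0
```

```bash
python3 -m creep '0 0 0 0 0.05;0 0 0 0 0.05;0 0 0.04 0 0.05;0 0 0.06 0 0.05;0 -0.03 0.06 0 0.08;0 -0.04 0.06 0 0.08;0 -0.04 0.06 0 0.08;0 0 0 0 0.08'
python3 b.py w2.png lock_top; python3 -c "
import cv2;i=cv2.imread('pics/w2.png')
cv2.imwrite('pics/w2c.png',cv2.resize(i[140:300,60:480],None,fx=1.9,fy=1.9,interpolation=2))"
```

```text
time_s: 8.1
tool_pos: [0.4918, 0.2607, 0.3799]
tool_rot: [-179.9, -0.4, -9.0]
force: [-0.7, 1.1, -1.0]
grip_width: 0.0777
grasp_force: 0.0
[0.492 0.261 0.38 ] [-179.888   -0.423   -9.027] 8.1
cam [0.57  0.247 0.543]
lock_top 0.61 [233.7 223.2] [0.486 0.35 ]
```

View pics/w2c.png

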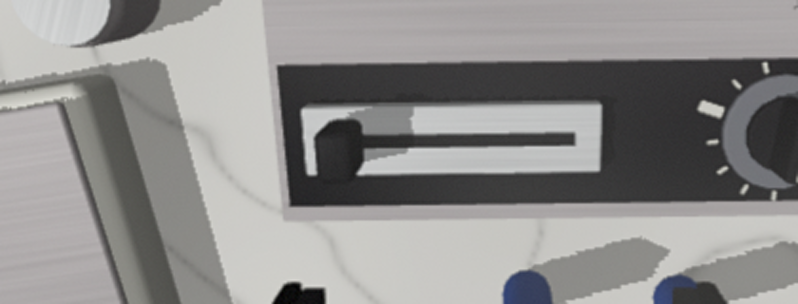

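The crop shows the lock at the left end of its slot, with its base near (337,165). The travel by TCP was only 0.112 m, so I'll push again with closed fingers to check that it's really on the stop.

```bash
python3 -m creep '-0.003 0.014 -0.05 0 0;-0.003 0.014 -0.05 0 0;-0.003 0.013 -0.05 0 0;0 0.013 -0.05 0 0;0 0 0 0 0;0 0 -0.03 0 0;0 0 -0.032 0 0;0 0 0 0 0' && python3 -m creep '0.0007 0.005 0 0 0;0.0007 0.005 0 0 0;0 0 0 0 0' && python3 -m creep '0.0007 0.005 0 0 0;0 0 0 0 0' && python3 -m creep '0.0004 0.003 0 0 0;0 0 0 0 0'
```

```text
time_s: 9.2
tool_pos: [0.4794, 0.3159, 0.1125]
tool_rot: [179.9, 0.2, -8.7]
force: [-0.0, 0.0, -0.9]
grip_width: 0.0082
grasp_force: 0.0
time_s: 9.57
tool_pos: [0.4823, 0.3279, 0.1148]
tool_rot: [-179.9, -0.1, -8.6]
force: [0.3, 0.6, 0.7]
grip_width: 0.0
grasp_force: 0.0
time_s: 9.82
tool_pos: [0.4827, 0.3292, 0.114]
tool_rot: [179.7, 0.0, -8.8]
force: [-3.1, -6.6, 7.2]
grip_width: 0.0004
grasp_force: 4.3
time_s: 10.07
tool_pos: [0.4828, 0.3293, 0.114]
tool_rot: [179.4, 0.1, -8.8]
force: [-5.4, -13.0, 11.6]
grip_width: 0.0006
grasp_force: 7.8
```

The lock doesn't move under 13 N, so it's on the left stop. Next is the spent tube in well 2; it's brown with a pointed nozzle, and none of the blue ones stand in the warmer.

```bash
python3 -m creep '-0.003 -0.02 0 0 0.02;0 0 0.06 0 0.06;0 0 0.06 0 0.06;0 0 0.06 0 0.06;0.055 -0.037 0 0 0.06;0.055 -0.037 0 0 0.06;0 0 0 0 0.06;0 0 0 0 0.06'; python3 b.py w3.png spent0 well0; python3 -c "
from h import *
for n in('top','scene'):
  cams.read_camera(n)
  for r in finder.tip_of('well0',n): print(n,r['p'],pix2w(n,r['xy'],.09)[:2])"
```

```text
time_s: 11.08
tool_pos: [0.5833, 0.2455, 0.2932]
tool_rot: [-180.0, 0.1, -8.7]
force: [-0.8, 0.7, 1.0]
grip_width: 0.0591
grasp_force: 0.0
[0.583 0.245 0.293] [-179.959    0.087   -8.701] 11.075
cam [0.663 0.233 0.456]
spent0 0.95 [485.4 192.6] [0.563 0.081]
spent0 0.92 [330.2 188.1] [0.592 0.235]
spent0 0.72 [334.  386.9] [0.358 0.265]
well0 0.93 [236.7 203.6] [0.599 0.32 ]
well0 0.82 [420.4 202. ] [0.576 0.157]
top 0.77 [0.56219273 0.08080395]
top 0.69 [0.58000008 0.15370743]
top 0.61 [0.59599156 0.31530946]
top 0.32 [ 0.52287499 -0.11425099]
scene 0.93 [0.59825141 0.31222698]
scene 0.88 [0.56890565 0.08596536]
scene 0.8 [0.59203739 0.24731528]
scene 0.75 [0.57887753 0.16856602]
```

```bash
python3 -m creep '0.0067 -0.009 0 0 0.06;0 0 -0.05 0 0.06;0 0 -0.05 0 0.06;0 0 -0.05 0 0.06;0 0 -0.028 0 0.06;0 0 0 0 0.06' && python3 -m creep '0 0 0 0 0.03;0 0 0 0 0.03;0 0 0 0 0.03;0 0 0 0 0.03' 15
```

```text
time_s: 12.18
tool_pos: [0.5893, 0.2341, 0.1129]
tool_rot: [179.8, 0.3, -8.8]
force: [0.2, -0.4, 0.5]
grip_width: 0.0602
grasp_force: 0.0
time_s: 12.68
tool_pos: [0.591, 0.2365, 0.1167]
tool_rot: [-179.9, -0.1, -8.7]
force: [0.8, -0.7, 2.3]
grip_width: 0.0359
grasp_force: 15.0
```

```bash
python3 -m creep '0 0 0.04 0 0.03;0 0 0.05 0 0.03;0 0 0.05 0 0.03;0 0 0.045 0 0.03;0 0 0 0 0.03' && python3 -m creep '0 -0.0555 0 0 0.03;0 -0.0555 0 0 0.03;0 -0.0555 0 0 0.03;0 -0.0555 0 0 0.03;0 -0.0555 0 0 0.03;0 -0.0555 0 0 0.03;0 -0.0555 0 0 0.03;0 -0.0555 0 0 0.03' && python3 -m creep '0 -0.0555 0 0 0.03;0 -0.0555 0 0 0.03;0 0 0 0 0.03;0 0 0 0 0.03'; python3 b.py w4.png rack_hole0 spent0
```

```text
time_s: 13.3
tool_pos: [0.5918, 0.2372, 0.3051]
tool_rot: [-179.8, -0.4, -8.7]
force: [1.1, 0.6, -0.8]
grip_width: 0.0353
grasp_force: 15.0
time_s: 14.3
tool_pos: [0.5895, -0.2098, 0.2991]
tool_rot: [-180.0, 0.1, -8.7]
force: [-0.0, 0.1, -0.4]
grip_width: 0.0354
grasp_force: 15.0
time_s: 14.8
tool_pos: [0.59, -0.3184, 0.2989]
tool_rot: [-179.9, 0.1, -8.7]
force: [1.1, -0.3, -1.0]
grip_width: 0.0355
grasp_force: 15.0
[ 0.59  -0.318  0.299] [-179.9      0.126   -8.699] 14.8
cam [ 0.67  -0.332  0.461]
rack_hole0 0.85 [321.6 194.8] [ 0.597 -0.319]
spent0 0.88 [319.  255.1] [ 0.527 -0.306]
spent0 0.82 [220.9  97. ] [ 0.7   -0.237]
```

View pics/w4.png

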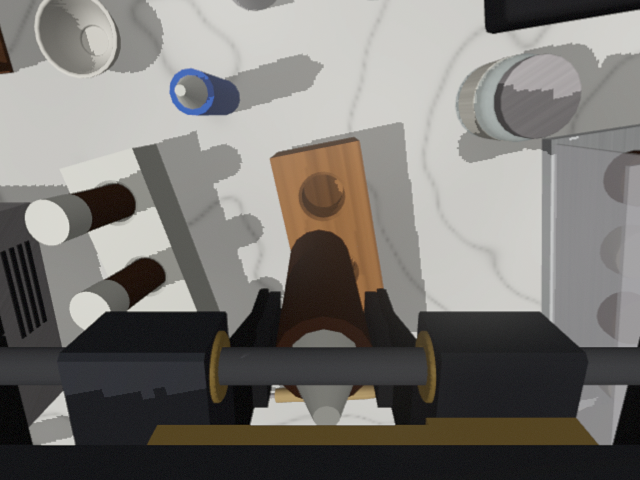

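The picture shows the brown tube held upright. Its lower far rim is at (320,231), the target rack hole is at (322,195), and the blue look-alike at (200,92) is untouched. I'll check the tube's offset against the TCP.

```bash
python3 -c "
from h import *
R=np.array([.9885,-.151])
o=get_obs();b=o['tool_pos'][2]-.0765
print('bottom far rim -> centre',pix2w('wrist',(320,231),b)[:2]-.018*R, 'tcp',o['tool_pos'])
print('tip',pix2w('wrist',(319,255.),b)[:2]); print('hole',pix2w('wrist',(322,195),.07)[:2])"
```

```text
bottom far rim -> centre [ 0.58742385 -0.31576525] tcp [ 0.59089502 -0.31696505  0.3003758 ]
tip [ 0.59032981 -0.31561453]
hole [ 0.5979995  -0.31856412]
```

```bash
python3 -m creep '0.007 -0.003 0 0 0.03;0 0 -0.05 0 0.03;0 0 -0.05 0 0.03;0 0 -0.04 0 0.03;0 0 -0.013 0 0.03;0 0 0 0 0.03' && python3 -m creep '0 0 -0.01 0 0.03;0 0 -0.01 0 0.03;0 0 0 0 0.03'
```

```text
time_s: 15.7
tool_pos: [0.5977, -0.3218, 0.1475]
tool_rot: [-180.0, 0.0, -8.7]
force: [0.1, 0.2, -0.5]
grip_width: 0.0356
grasp_force: 15.0
time_s: 16.08
tool_pos: [0.5969, -0.322, 0.1268]
tool_rot: [-180.0, 0.1, -8.7]
force: [0.1, -0.8, -0.6]
grip_width: 0.0356
grasp_force: 15.0
```

```bash
python3 -m creep '0 0 -0.012 0 0.03;0 0 -0.012 0 0.03;0 0 -0.004 0 0.03;0 0 0 0 0.03'
```

```text
time_s: 16.58
tool_pos: [0.5971, -0.3219, 0.0989]
tool_rot: [-180.0, 0.1, -8.7]
force: [1.1, -0.1, -1.0]
grip_width: 0.0361
grasp_force: 15.0
```

```bash
python3 -m creep '0 0 -0.001 0 0.06;0 0 0 0 0.06;0 0 0 0 0.06;0 0 0.05 0 0.06;0 0 0.06 0 0.06;0 0 0.05 0 0.06;0 0 0.04 0 0.06;0 0 0 0 0.06'; python3 -m creep '-0.004 0.0503 0 0 0.06;-0.004 0.0503 0 0 0.06;-0.004 0.0503 0 0 0.06;-0.004 0.0503 0 0 0.06;-0.004 0.0503 0 0 0.06;-0.004 0.0503 0 0 0.06;-0.004 0.0503 0 0 0.06;-0.004 0.0503 0 0 0.06';python3 -m creep '0 0 0 0 0.06'
```

```text
time_s: 17.58
tool_pos: [0.5992, -0.3225, 0.3035]
tool_rot: [179.8, -0.4, -8.7]
force: [-0.0, 0.0, -0.7]
grip_width: 0.0596
grasp_force: 0.0
time_s: 18.58
tool_pos: [0.5646, 0.0817, 0.2975]
tool_rot: [180.0, 0.1, -8.7]
force: [0.7, -0.3, -0.6]
grip_width: 0.0601
grasp_force: 0.0
time_s: 18.7
tool_pos: [0.5637, 0.0864, 0.298]
tool_rot: [-179.9, 0.1, -8.2]
force: [0.1, -0.9, 0.4]
grip_width: 0.0598
grasp_force: 0.0
```

```bash
python3 -m creep '0 0 -0.05 0 0.06;0 0 -0.05 0 0.06;0 0 -0.05 0 0.06;0 0 -0.031 0 0.06;0 0 0 0 0.06;0 0 0 0 0.06' && python3 -m creep '0 0 0 0 0.03;0 0 0 0 0.03;0 0 0 0 0.03;0 0 0 0 0.03' 15
```

```text
time_s: 19.45
tool_pos: [0.5662, 0.08, 0.1186]
tool_rot: [-180.0, -0.1, -8.7]
force: [0.1, 0.5, 0.5]
grip_width: 0.0601
grasp_force: 0.0
time_s: 19.95
tool_pos: [0.5658, 0.0804, 0.118]
tool_rot: [-180.0, -0.1, -8.7]
force: [0.2, 0.5, 2.7]
grip_width: 0.0354
grasp_force: 15.0
```

```bash
python3 -m creep '0 0 0.04 0 0.03;0 0 0.05 0 0.03;0 0 0.05 0 0.03;0 0 0.045 0 0.03;0 0 0 0 0.03' && python3 -m creep '-0.0062 -0.0503 0 0 0.03;-0.0062 -0.0503 0 0 0.03;-0.0062 -0.0503 0 0 0.03;-0.0062 -0.0503 0 0 0.03;-0.0062 -0.0503 0 0 0.03;-0.0062 -0.0503 0 0 0.03;-0.0062 -0.0503 0 0 0.03;-0.0062 -0.0503 0 0 0.03' && python3 -m creep '0 0 0 0 0.03;0 0 0 0 0.03'; python3 b.py w5.png rack_hole0 spent0; python3 -c "
from h import *
b=get_obs()['tool_pos'][2]-.078
for r in finder.tip_of('spent0','wrist'): print(r['p'],r['xy'],pix2w('wrist',r['xy'],b)[:2])
cams.read_camera('top')
for r in finder.tip_of('rack_hole0','top'): print(r['p'],r['xy'],pix2w('top',r['xy'],.07)[:2])
"
```

```text
time_s: 20.58
tool_pos: [0.5672, 0.0811, 0.3065]
tool_rot: [-179.9, -0.4, -8.7]
force: [-0.1, 0.2, -1.5]
grip_width: 0.0356
grasp_force: 15.0
time_s: 21.58
tool_pos: [0.5149, -0.3234, 0.3008]
tool_rot: [-180.0, 0.1, -8.7]
force: [0.3, -0.8, -0.5]
grip_width: 0.0352
grasp_force: 15.0
time_s: 21.82
tool_pos: [0.5156, -0.3212, 0.3011]
tool_rot: [-179.9, 0.1, -8.7]
force: [1.1, 0.6, -1.8]
grip_width: 0.0352
grasp_force: 15.0
[ 0.516 -0.321  0.301] [-179.891    0.108   -8.683] 21.825
cam [ 0.596 -0.334  0.463]
rack_hole0 0.62 [324.8 204.4] [ 0.513 -0.324]
spent0 0.89 [322.8 252.8] [ 0.454 -0.313]
spent0 0.82 [204.5  20.7] [ 0.693 -0.239]
spent0 0.56 [311.5 114.7] [ 0.596 -0.323]
spent0 0.42 [115.1 125.6] [ 0.616 -0.131]
0.89 [322.8, 252.8] [ 0.51633534 -0.32146733]
0.82 [204.5, 20.7] [ 0.6516622  -0.27936327]
0.56 [311.5, 114.7] [ 0.5970996  -0.32721489]
0.42 [115.1, 125.6] [ 0.60766025 -0.21783143]
0.97 [501.8, 290.2] [ 0.42964378 -0.33459971]
0.65 [495.1, 252.7] [ 0.51206147 -0.31906394]
0.6 [495.0, 217.3] [ 0.59044991 -0.31917732]
0.53 [407.9, 273.2] [ 0.46471474 -0.12490715]
```

```bash
python3 -m creep '0 -0.0015 0 0 0.03;0 0 -0.05 0 0.03;0 0 -0.05 0 0.03;0 0 -0.04 0 0.03;0 0 -0.013 0 0.03;0 0 -0.01 0 0.03;0 0 -0.01 0 0.03;0 0 0 0 0.03'
```

```text
time_s: 23.12
tool_pos: [0.5159, -0.3236, 0.1297]
tool_rot: [180.0, -0.0, -8.7]
force: [-0.3, -0.4, -0.7]
grip_width: 0.0355
grasp_force: 15.0
```

```bash
python3 -m creep '0 0 -0.012 0 0.03;0 0 -0.012 0 0.03;0 0 -0.0065 0 0.03;0 0 0 0 0.03;0 0 0 0 0.06;0 0 0 0 0.06' && python3 -m creep '0 0 0.05 0 0.06;0 0 0.06 0 0.06;0 0 0.05 0 0.06;0 0 0.05 0 0.06;-0.02 0.06 0.01 4 0.06;-0.02 0.06 0.01 4 0.06;-0.02 0.06 0.01 4 0.06;0 0 0 0 0.06' && python3 b.py w6.png full0 spent0; python3 -c "
from h import *
cams.read_camera('top')
for r in finder.tip_of('full0','top'): print(r['p'],r['xy'],pix2w('top',r['xy'],.015)[:2])
"
```

```text
time_s: 23.88
tool_pos: [0.5159, -0.3237, 0.0992]
tool_rot: [180.0, -0.0, -8.7]
force: [-0.0, -0.2, 0.7]
grip_width: 0.0484
grasp_force: 0.0
time_s: 24.88
tool_pos: [0.4576, -0.1427, 0.3406]
tool_rot: [179.8, -0.2, 3.8]
force: [0.8, -1.3, 0.3]
grip_width: 0.06
grasp_force: 0.0
[ 0.458 -0.143  0.341] [179.824  -0.182   3.767] 24.875
cam [ 0.538 -0.137  0.503]
full0 0.9 [313.4 189.7] [ 0.454 -0.134]
full0 0.84 [308.3  37.5] [ 0.617 -0.119]
full0 0.73 [313.9 116.1] [ 0.537 -0.13 ]
spent0 0.82 [494.5  73.9] [ 0.591 -0.315]
spent0 0.73 [ 86.5 282.5] [0.328 0.131]
spent0 0.56 [482.5 147.8] [ 0.516 -0.316]
0.73 [404.1, 242.9] [ 0.53307849 -0.12509684]
0.71 [400.6, 206.4] [ 0.61718304 -0.11650388]
0.7 [237.1, 212.4] [0.59739577 0.26080033]
0.63 [497.9, 250.6] [ 0.51853449 -0.34543278]
0.6 [134.7, 217.6] [0.5821612  0.50486014]
0.25 [299.7, 276.8] [0.45170597 0.11306788]
```

View pics/w6.png

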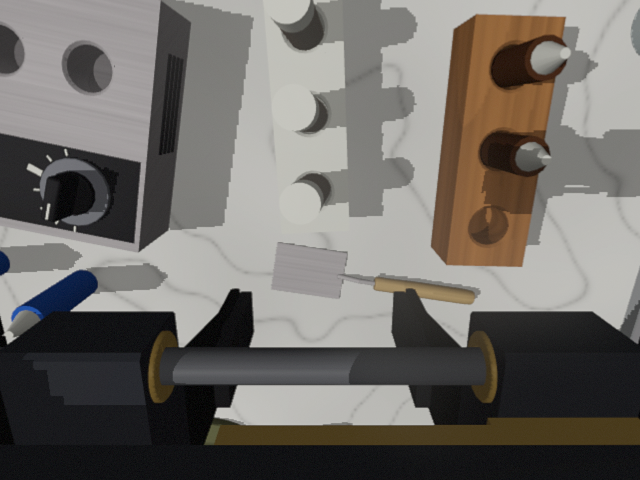

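Both spent tubes stand in the rack at (540,60) and (525,157). The caddy has moved about 15 mm towards the warmer, and its full tubes' white caps are at (303,202), (295,108) and (290,10). I'll measure from the caps.

```bash
cat > caps.py <<'E'
from h import *
np.set_printoptions(precision=4,suppress=True)
import sys
c=cams.calibration('wrist'); im=cams.read_camera('wrist')
o=get_obs(); print('tcp',o['tool_pos'],o['tool_rot'][2])
for r in finder.masks_of('full0','wrist'):
    m=r['mask']
    hsv=cv2.cvtColor(im,cv2.COLOR_RGB2HSV); w=(m&(hsv[:,:,2]>170)).astype('uint8')
    n,l,s,ce=cv2.connectedComponentsWithStats(w)
    if n<2: continue
    i=1+s[1:,4].argmax(); print(r['p'],'cap px',ce[i],s[i,4],pix2w('wrist',ce[i],.145,c)[:2])
for r in finder.tip_of('full0','wrist'): print('tip',r['p'],pix2w('wrist',r['xy'],.015,c)[:2])
E
python3 caps.py; python3 -c "
from h import *
for p in((303,202),(295,108)): print(pix2w('wrist',p,.143)[:2])"
```

```text
tcp [ 0.4572 -0.1493  0.3377] 3.159003802493648
0.95 cap px [292.4167 202.3604] 1368 [ 0.4633 -0.1237]
0.88 cap px [275.2849   8.2268] 723 [ 0.6131 -0.1055]
0.76 cap px [284.3423 105.1115] 1668 [ 0.5433 -0.1144]
tip 0.84 [ 0.5367 -0.1272]
tip 0.62 [ 0.617  -0.1197]
tip 0.58 [ 0.4549 -0.1338]
[ 0.4638069  -0.13221433]
[ 0.54157417 -0.12235492]
```

```bash
python3 -m creep '0.03 0.01 0 0 0.06;0 0 0 0 0.06;0 0 0 0 0.06;0 0 0 0 0.06;0 0 0 0 0.06'; python3 caps.py;  python3 caps.py
```

```text
time_s: 25.9
tool_pos: [0.4869, -0.1383, 0.3384]
tool_rot: [180.0, 0.0, 3.2]
force: [0.5, 0.0, 0.4]
grip_width: 0.0598
grasp_force: 0.0
tcp [ 0.4869 -0.1382  0.3384] 3.256738090736419
0.97 cap px [296.6391 143.4455] 1560 [ 0.5433 -0.1145]
0.8 cap px [289.2751  37.7718] 1854 [ 0.6232 -0.1056]
0.62 cap px [303.7176 235.2506] 1225 [ 0.4638 -0.1239]
0.34 cap px [ 50.3104 102.0093] 1714 [0.5648 0.0867]
tip 0.93 [ 0.6153 -0.1169]
tip 0.78 [ 0.4548 -0.1351]
tip 0.57 [ 0.5345 -0.126 ]
tip 0.54 [ 0.5988 -0.3219]
tcp [ 0.4871 -0.138   0.3384] 3.282724185803979
0.87 cap px [303.4244 236.4198] 1322 [ 0.4629 -0.1234]
0.8 cap px [289.5759  38.2376] 1898 [ 0.6231 -0.1055]
0.71 cap px [297.3318 143.7786] 1495 [ 0.5432 -0.1148]
tip 0.92 [ 0.6151 -0.118 ]
tip 0.64 [ 0.4566 -0.1374]
tip 0.63 [ 0.5332 -0.127 ]
tip 0.22 [ 0.5213 -0.3184]
```

```bash
python3 -c "
from h import *
i=cams.read_camera('wrist')[:,:,::-1].copy()
c=cams.calibration('wrist')
for p in((.463,-.1237),(.5433,-.1146),(.6231,-.1055)):
  q=w2pix('wrist',np.array([*p,.145]),c);cv2.circle(i,tuple(int(v) for v in q),2,(0,0,255),-1)
for p in((.4555,-.136),(.534,-.1265),(.6155,-.1175)):
  for z in(.145,.06):
    q=w2pix('wrist',np.array([*p,z]),c);cv2.circle(i,tuple(int(v) for v in q),2,(0,255,0) if z>.1 else (255,0,0),-1)
cv2.imwrite('pics/c1.png',cv2.resize(i[0:280,220:420],None,fx=2.1,fy=2.1,interpolation=2))"
```

```text
(no output)
```

View pics/c1.png

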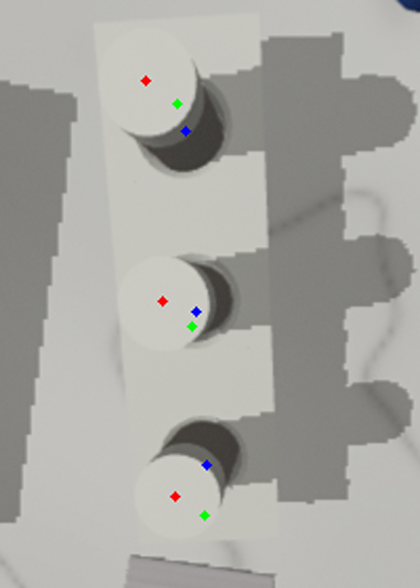

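The crop shows the full tubes, by their flat white caps at crop (175,497), (163,301) and (147,80), leaning about 5 deg towards the warmer after the knock. I'll close the fingers along the lean, at yaw -26, so the grip rights the tube. I'll take the middle one first.

```bash
python3 -m creep '0.0182 0.0065 0 -9.7 0.07;0.0182 0.0065 -0.02 -9.7 0.07;0.0182 0.0065 -0.02 -9.7 0.07;0 0 -0.05 0 0.07;0 0 -0.04 0 0.07;0 0 0 0 0.07;0 0 0 0 0.07'; python3 -m creep '0 0 -0.03 0 0.07;0 0 -0.04 0 0.07;0 0 -0.04 0 0.07;0 0 0 0 0.07;0 0 0 0 0.07'; python3 -m creep '0 0 0 0 0.03;0 0 0 0 0.03;0 0 0 0 0.03;0 0 0 0 0.03;0 0 0 0 0.03' 20
```

```text
time_s: 27.12
tool_pos: [0.5428, -0.1185, 0.21]
tool_rot: [-180.0, -0.1, -25.8]
force: [0.1, 0.1, 0.1]
grip_width: 0.0697
grasp_force: 0.0
time_s: 27.75
tool_pos: [0.5439, -0.1187, 0.1011]
tool_rot: [-180.0, -0.2, -25.8]
force: [0.2, 0.4, 0.1]
grip_width: 0.0699
grasp_force: 0.0
time_s: 28.38
tool_pos: [0.5406, -0.1203, 0.0977]
tool_rot: [179.8, 0.1, -25.9]
force: [-1.5, -3.8, -1.1]
grip_width: 0.0365
grasp_force: 19.7
```

```bash
python3 -m creep '0 0 0.02 0 0.03;0 0 0.02 0 0.03;0 0 0.03 0 0.03;0 0 0.05 0 0.03;0 0 0.05 0 0.03;0 0 0.035 0 0.03;0 0 0 0 0.03'; python3 -m creep '0.007 0.051 0 0 0.03;0.007 0.051 0 0 0.03;0.007 0.051 0 0 0.03;0.007 0.051 0 0 0.03;0.007 0.051 0 0 0.03;0.007 0.051 0 0 0.03;0.007 0.051 0 0 0.03'; python3 -m creep '0 0 0 0 0.03;0 0 0 0 0.03;0 0 0 0 0.03;0 0 0 0 0.03'; python3 b.py w7.png well0 full0;  python3 -c "
from h import *
b=get_obs()['tool_pos'][2]-.083
for r in finder.tip_of('full0','wrist'): print(r['p'],r['xy'],pix2w('wrist',r['xy'],b)[:2])"
```

```text
time_s: 29.25
tool_pos: [0.5435, -0.1178, 0.3062]
tool_rot: [-179.9, -0.3, -25.8]
force: [-0.0, -0.2, -1.9]
grip_width: 0.0354
grasp_force: 19.9
time_s: 30.12
tool_pos: [0.5903, 0.2401, 0.3011]
tool_rot: [179.9, 0.1, -25.8]
force: [-0.1, -0.1, -1.0]
grip_width: 0.0353
grasp_force: 19.9
time_s: 30.62
tool_pos: [0.5912, 0.237, 0.3032]
tool_rot: [180.0, -0.0, -25.9]
force: [-0.3, 0.4, -1.4]
grip_width: 0.0355
grasp_force: 20.0
[0.591 0.237 0.303] [179.964  -0.024 -25.943] 30.625
cam [0.664 0.201 0.466]
well0 0.77 [318.6 212.4] [0.587 0.241]
well0 0.76 [488.9 156.7] [0.567 0.083]
well0 0.59 [404.7 181.3] [0.579 0.159]
well0 0.56 [240.3 234.7] [0.6   0.317]
full0 0.68 [321.4 245.8] [0.536 0.264]
0.68 [321.4, 245.8] [0.5938781  0.23630313]
```

View pics/w7.png

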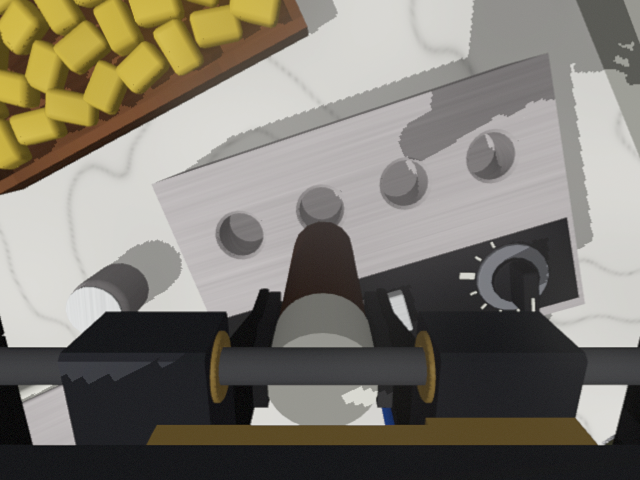

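The picture shows the full tube held upright with all four wells empty: (240,234), (320,208), (404,183) and (491,156). I'll lower it into well 2.

```bash
python3 -m creep '-0.003 0.001 0 0 0.03;0 0 -0.05 0 0.03;0 0 -0.05 0 0.03;0 0 -0.025 0 0.03;0 0 0 0 0.03;0 0 -0.01 0 0.03;0 0 -0.01 0 0.03;0 0 0 0 0.03'
```

```text
time_s: 31.82
tool_pos: [0.5876, 0.2394, 0.1579]
tool_rot: [180.0, 0.0, -25.8]
force: [0.2, 0.2, -1.4]
grip_width: 0.0354
grasp_force: 20.0
```

```bash
python3 -m creep '0 0 -0.012 0 0.03;0 0 -0.012 0 0.03;0 0 -0.009 0 0.03;0 0 0 0 0.03' ; python3 -m creep '0 0 -0.002 0 0.03;0 0 0 0 0.03'
```

```text
time_s: 32.33
tool_pos: [0.5872, 0.2393, 0.1241]
tool_rot: [179.9, 0.1, -25.8]
force: [0.1, 0.4, -0.7]
grip_width: 0.0353
grasp_force: 20.0
time_s: 32.58
tool_pos: [0.588, 0.2398, 0.1235]
tool_rot: [-180.0, -0.0, -25.8]
force: [-0.1, -0.4, -1.8]
grip_width: 0.0353
grasp_force: 20.0
```

```bash
python3 -m creep '0 0 0 0 0.06;0 0 0 0 0.06;0 0 0 0 0.06;0 0 0.05 0 0.06;0 0 0.06 0 0.06;0 0 0.06 0 0.06;0 0 0.04 0 0.06'; python3 -m creep '-0.0085 -0.0465 0 4 0.07;-0.0085 -0.0465 0 4 0.07;-0.0085 -0.0465 0 4 0.07;-0.0085 -0.0465 0 4 0.07;-0.0085 -0.0465 0 4 0.07;-0.0085 -0.0465 0 4 0.07;-0.0085 -0.0465 0 4 0.07;-0.0085 -0.0465 0 1 0.07';python3 -m creep '0 0 0 0 0.07;0 0 0 0 0.07;0 0 0 0 0.07;0 0 0 0 0.07'; python3 caps.py
```

```text
time_s: 33.45
tool_pos: [0.5882, 0.2401, 0.337]
tool_rot: [-179.8, -0.2, -25.8]
force: [0.8, 0.2, -0.4]
grip_width: 0.0604
grasp_force: 0.0
time_s: 34.45
tool_pos: [0.5194, -0.1337, 0.3336]
tool_rot: [180.0, -0.0, 3.3]
force: [0.6, -0.6, 0.2]
grip_width: 0.07
grasp_force: 0.0
time_s: 34.95
tool_pos: [0.5201, -0.131, 0.3334]
tool_rot: [180.0, -0.0, 3.3]
force: [-0.3, 1.5, -0.6]
grip_width: 0.07
grasp_force: 0.0
tcp [ 0.5201 -0.1313  0.3334] 3.306554874426194
0.86 cap px [296.8295  83.6849] 1777 [ 0.623  -0.1056]
0.86 cap px [309.9696 273.2689] 1216 [ 0.4631 -0.124 ]
tip 0.89 [ 0.6187 -0.1229]
tip 0.75 [ 0.4547 -0.1371]
tip 0.54 [ 0.5192 -0.3155]
```

```bash
python3 -m creep '0.0337 0.0072 0 -9.7 0.07;0.0337 0.0072 -0.02 -9.7 0.07;0.0337 0.0072 -0.02 -9.7 0.07;0 0 -0.05 0 0.07;0 0 -0.035 0 0.07;0 0 0 0 0.07;0 0 0 0 0.07'; python3 -m creep '0 0 -0.03 0 0.07;0 0 -0.04 0 0.07;0 0 -0.04 0 0.07;0 0 0 0 0.07;0 0 0 0 0.07'; python3 -m creep '0 0 0 0 0.03;0 0 0 0 0.03;0 0 0 0 0.03;0 0 0 0 0.03;0 0 0 0 0.03' 20
```

```text
time_s: 35.98
tool_pos: [0.6218, -0.1108, 0.2101]
tool_rot: [-180.0, -0.1, -25.9]
force: [0.6, -0.6, 0.4]
grip_width: 0.0698
grasp_force: 0.0
time_s: 36.6
tool_pos: [0.6229, -0.1109, 0.1013]
tool_rot: [-179.9, -0.2, -25.9]
force: [0.3, -0.1, -0.0]
grip_width: 0.07
grasp_force: 0.0
time_s: 37.22
tool_pos: [0.6201, -0.1124, 0.0977]
tool_rot: [179.9, 0.1, -25.9]
force: [-1.0, -2.2, -0.4]
grip_width: 0.0352
grasp_force: 19.9
```

```bash
python3 -m creep '0 0 0.02 0 0.03;0 0 0.02 0 0.03;0 0 0.03 0 0.03;0 0 0.05 0 0.03;0 0 0.05 0 0.03;0 0 0.035 0 0.03;0 0 0 0 0.03'; python3 -m creep '-0.0088 0.0541 0 0 0.03;-0.0088 0.0541 0 0 0.03;-0.0088 0.0541 0 0 0.03;-0.0088 0.0541 0 0 0.03;-0.0088 0.0541 0 0 0.03;0 0 0 0 0.03;0 0 0 0 0.03;0 0 0 0 0.03'; python3 b.py w8.png well0 full0;  python3 -c "
from h import *
b=get_obs()['tool_pos'][2]-.083
for r in finder.tip_of('full0','wrist'): print(r['p'],r['xy'],pix2w('wrist',r['xy'],b)[:2])"
```

```text
time_s: 38.1
tool_pos: [0.6232, -0.1087, 0.3091]
tool_rot: [-179.8, -0.5, -25.8]
force: [0.7, -0.0, -2.2]
grip_width: 0.0352
grasp_force: 20.0
time_s: 39.1
tool_pos: [0.5773, 0.1581, 0.3029]
tool_rot: [180.0, 0.0, -26.0]
force: [0.6, -1.1, -1.5]
grip_width: 0.0355
grasp_force: 20.0
[0.577 0.158 0.303] [179.955   0.02  -26.046] 39.1
cam [0.65  0.122 0.465]
well0 0.71 [402.2 183.5] [0.564 0.083]
well0 0.62 [160.1 258.4] [0.6   0.319]
well0 0.57 [320.5 207.2] [0.577 0.159]
full0 0.62 [323.5 252.1] [0.514 0.186]
full0 0.62 [615.  172.1] [ 0.457 -0.137]
full0 0.57 [246.6 219.6] [0.586 0.246]
0.62 [323.5, 252.1] [0.57576152 0.15756441]
0.62 [615.0, 172.1] [ 0.54510189 -0.01861169]
0.57 [246.6, 219.6] [0.61503287 0.19051087]
```

View pics/w8.png

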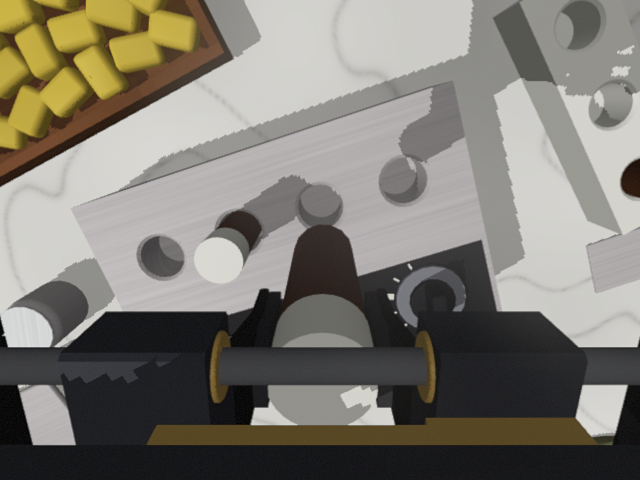

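The picture shows the first full tube seated in well 2 at (222,255). The next one is held upright, heading for well 1 at (320,206).

```bash
python3 -m creep '-0.0005 0.0015 0 0 0.03;0 0 -0.05 0 0.03;0 0 -0.05 0 0.03;0 0 -0.025 0 0.03;0 0 0 0 0.03;0 0 -0.01 0 0.03;0 0 -0.01 0 0.03;0 0 0 0 0.03' && python3 -m creep '0 0 -0.012 0 0.03;0 0 -0.012 0 0.03;0 0 -0.010 0 0.03;0 0 0 0 0.03'
```

```text
time_s: 40.3
tool_pos: [0.5762, 0.1611, 0.1579]
tool_rot: [180.0, 0.0, -25.9]
force: [-0.1, -0.8, -1.6]
grip_width: 0.0351
grasp_force: 20.0
time_s: 40.8
tool_pos: [0.5761, 0.1611, 0.1234]
tool_rot: [180.0, 0.1, -25.9]
force: [0.3, -0.3, -2.3]
grip_width: 0.0355
grasp_force: 20.0
```

```bash
python3 -m creep '0 0 0 0 0.06;0 0 0 0 0.06;0 0 0 0 0.06;0 0 0.05 0 0.06;0 0 0.06 0 0.06;0 0 0.06 0 0.06;0 0 0.04 0 0.06'; python3 -m creep '-0.0093 -0.0487 0 4.85 0.07;-0.0093 -0.0487 0 4.85 0.07;-0.0093 -0.0487 0 4.85 0.07;-0.0093 -0.0487 0 4.85 0.07;-0.0093 -0.0487 0 4.85 0.07;-0.0093 -0.0487 0 4.85 0.07;0 0 0 0 0.07;0 0 0 0 0.07';python3 -m creep '0 0 0 0 0.07;0 0 0 0 0.07'; python3 caps.py
```

```text
time_s: 41.68
tool_pos: [0.5769, 0.1617, 0.338]
tool_rot: [-179.9, -0.2, -25.9]
force: [0.1, 0.3, 0.2]
grip_width: 0.06
grasp_force: 0.0
time_s: 42.68
tool_pos: [0.5208, -0.1303, 0.3344]
tool_rot: [-180.0, -0.0, 3.2]
force: [-0.2, -0.1, 0.6]
grip_width: 0.0701
grasp_force: 0.0
time_s: 42.92
tool_pos: [0.5209, -0.1296, 0.3344]
tool_rot: [180.0, -0.0, 3.3]
force: [0.3, -0.4, -0.0]
grip_width: 0.0701
grasp_force: 0.0
tcp [ 0.5209 -0.1299  0.3344] 3.3060055445350596
0.91 cap px [311.325  273.6867] 1200 [ 0.4632 -0.1238]
0.3 cap px [ 62.776  150.8923] 808 [0.5603 0.0879]
tip 0.82 [0.5728 0.1742]
tip 0.58 [ 0.4553 -0.134 ]
```

```bash
python3 -m creep '-0.02 0.0007 0 -9.7 0.07;-0.02 0.0007 -0.02 -9.7 0.07;-0.02 0.0007 -0.02 -9.7 0.07;0 0 -0.05 0 0.07;0 0 -0.035 0 0.07;0 0 0 0 0.07;0 0 0 0 0.07'; python3 -m creep '0 0 -0.03 0 0.07;0 0 -0.04 0 0.07;0 0 -0.041 0 0.07;0 0 0 0 0.07;0 0 0 0 0.07'; python3 -m creep '0 0 0 0 0.03;0 0 0 0 0.03;0 0 0 0 0.03;0 0 0 0 0.03;0 0 0 0 0.03' 20
```

```text
time_s: 43.95
tool_pos: [0.4616, -0.1289, 0.2108]
tool_rot: [-180.0, -0.1, -25.9]
force: [-0.3, -0.2, 0.1]
grip_width: 0.0698
grasp_force: 0.0
time_s: 44.58
tool_pos: [0.4626, -0.1293, 0.1007]
tool_rot: [-180.0, -0.2, -25.9]
force: [-0.2, 0.4, 0.5]
grip_width: 0.0699
grasp_force: 0.0
time_s: 45.2
tool_pos: [0.4599, -0.1298, 0.098]
tool_rot: [179.9, 0.0, -25.9]
force: [-0.2, -2.4, 0.5]
grip_width: 0.0352
grasp_force: 19.9
```

```bash
python3 -m creep '0 0 0.02 0 0.03;0 0 0.02 0 0.03;0 0 0.03 0 0.03;0 0 0.05 0 0.03;0 0 0.05 0 0.03;0 0 0.035 0 0.03;0 0 0 0 0.03'; python3 -m creep '0.0206 0.042 0 0 0.03;0.0206 0.042 0 0 0.03;0.0206 0.042 0 0 0.03;0.0206 0.042 0 0 0.03;0.0206 0.042 0 0 0.03;0 0 0 0 0.03;0 0 0 0 0.03;0 0 0 0 0.03'; python3 b.py w9.png well0 full0;  python3 -c "
from h import *
b=get_obs()['tool_pos'][2]-.083
for r in finder.tip_of('full0','wrist'): print(r['p'],r['xy'],pix2w('wrist',r['xy'],b)[:2])"
```

```text
time_s: 46.08
tool_pos: [0.4622, -0.1288, 0.3059]
tool_rot: [-180.0, -0.3, -25.9]
force: [-0.0, -0.7, -1.7]
grip_width: 0.0353
grasp_force: 20.0
time_s: 47.08
tool_pos: [0.5633, 0.0795, 0.3025]
tool_rot: [179.9, 0.0, -26.0]
force: [0.3, -0.5, -1.1]
grip_width: 0.0353
grasp_force: 20.0
[0.563 0.079 0.303] [179.919   0.039 -26.035] 47.075
cam [0.636 0.043 0.465]
well0 0.76 [317.9 203.5] [0.567 0.081]
well0 0.63 [ 83.7 280.9] [0.598 0.319]
full0 0.75 [247.9 218.5] [0.572 0.166]
full0 0.61 [321.7 252.2] [0.501 0.109]
full0 0.59 [176.  237.2] [0.589 0.249]
0.75 [247.9, 218.5] [0.60166018 0.11093212]
0.61 [321.7, 252.2] [0.56256795 0.0800544 ]
0.59 [176.0, 237.2] [0.61071011 0.15653157]
```

View pics/w9.png

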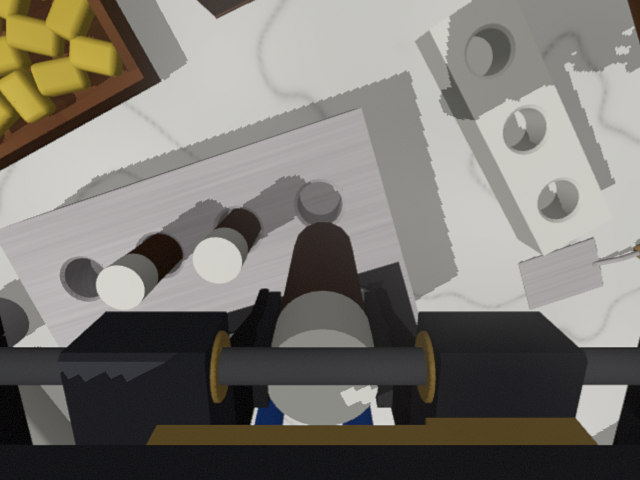

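The picture shows two full tubes seated, the caddy empty, and the third tube held just behind well 0 at (320,203).

```bash
python3 -m creep '0.0015 0.0015 0 0 0.03;0 0 -0.05 0 0.03;0 0 -0.05 0 0.03;0 0 -0.025 0 0.03;0 0 0 0 0.03;0 0 -0.01 0 0.03;0 0 -0.01 0 0.03;0 0 0 0 0.03' && python3 -m creep '0 0 -0.012 0 0.03;0 0 -0.012 0 0.03;0 0 -0.010 0 0.03;0 0 0 0 0.03'
```

```text
time_s: 48.28
tool_pos: [0.5649, 0.0825, 0.1579]
tool_rot: [180.0, 0.0, -25.9]
force: [-0.1, -0.6, -2.1]
grip_width: 0.0355
grasp_force: 20.0
time_s: 48.78
tool_pos: [0.5648, 0.0826, 0.1235]
tool_rot: [180.0, 0.1, -25.9]
force: [-0.0, -0.3, -2.0]
grip_width: 0.0355
grasp_force: 20.0
```

```bash
python3 -m creep '0 0 0 0 0.06;0 0 0 0 0.06;0 0 0 0 0.06;0 0 0.05 0 0.06;0 0 0.06 0 0.06;0 0 0.06 0 0.06;0 0 0.02 0 0.06'; python3 -m creep '-0.03 0.01 0 5.8 0.05;-0.03 0.01 0 5.8 0.05;-0.03 0 0 5.8 0.05;0 0 0 0 0.05;0 0 0 0 0.05;0 0 0 0 0.05'; python3 b.py w10.png dial_grip well0;  python3 -c "
from h import *
cv2.imwrite('pics/w10c.png',cv2.resize(cv2.imread('pics/w10.png')[60:300,170:470],None,fx=2.5,fy=2.5,interpolation=2))"
```

```text
time_s: 49.65
tool_pos: [0.5666, 0.0834, 0.3191]
tool_rot: [-179.8, -0.4, -25.9]
force: [-0.4, 0.7, -0.6]
grip_width: 0.0602
grasp_force: 0.0
time_s: 50.4
tool_pos: [0.4758, 0.1024, 0.3142]
tool_rot: [-180.0, 0.0, -8.6]
force: [-0.6, 0.2, 0.1]
grip_width: 0.0499
grasp_force: 0.0
[0.476 0.102 0.314] [-179.963    0.016   -8.553] 50.4
cam [0.556 0.09  0.477]
dial_grip 0.71 [328.1 240.4] [0.45 0.1 ]
well0 0.92 [ 57.6 104.6] [0.599 0.32 ]
well0 0.46 [169.3 106.8] [0.582 0.223]
```

View pics/w10c.png

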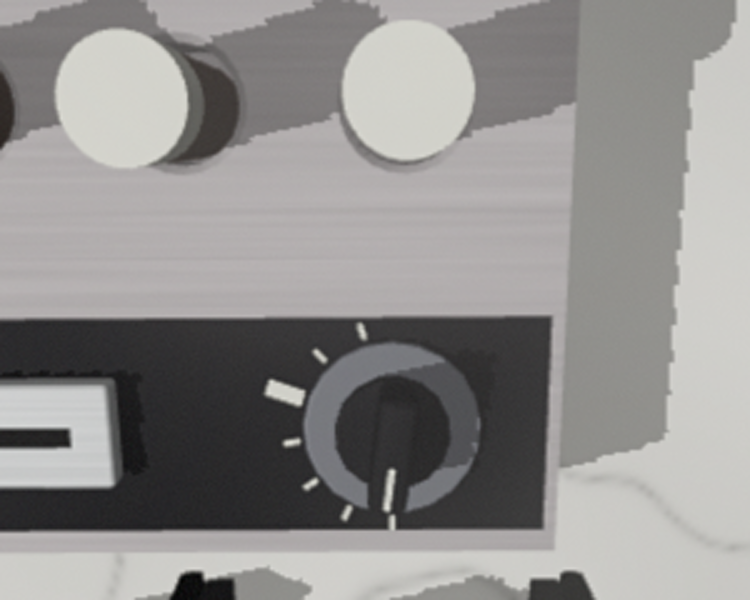

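The crop shows two full tubes seated upright, with the dial pointer at (389,492) next to the 0 mark at (392,522), so it reads about 0.1 rad. The thick mark is at (285,393), the fifth mark, at 1.9. Next I grip the bar.

```bash
python3 -m creep '-0.013 -0.001 -0.03 -2.7 0.05;-0.013 -0.0005 -0.05 -2.7 0.05;0 0 -0.04 0 0.05;0 0 -0.04 0 0.05;0 0 -0.03 0 0.05;0 0 -0.01 0 0.05;0 0 0 0 0.05;0 0 0 0 0.05'; python3 -c "
from h import *
o=get_obs();print(o['qpos'],o['tool_pos'])"
```

```text
time_s: 51.55
tool_pos: [0.4503, 0.1014, 0.1155]
tool_rot: [-180.0, -0.1, -13.9]
force: [0.1, -0.2, -0.7]
grip_width: 0.0498
grasp_force: 0.0
[  30.49267418    2.46663052  -46.83590474  115.24581336    2.04556382
   62.96171874 -121.14519205] [0.45025713 0.1014321  0.1155465 ]
```

Joint 7 stands at -121 deg, so another -103 deg would take it out of range. I'll lift, take the half-turn-equivalent grasp at +180, then turn.

```bash
python3 -m creep '0 0 0.05 0 0.05;0 0 0.02 10 0.05;0 0 0 10 0.05;0 0 0 10 0.05;0 0 0 10 0.05;0 0 0 10 0.05;0 0 0 10 0.05;0 0 0 10 0.05'; python3 -m creep '0 0 0 10 0.05;0 0 0 10 0.05;0 0 0 10 0.05;0 0 0 10 0.05;0 0 0 10 0.05;0 0 0 10 0.05;0 0 0 10 0.05;0 0 0 10 0.05'; python3 -m creep '0 0 0 10 0.05;0 0 0 10 0.05;0 0 0 10 0.05;0 0 0 0 0.05;0 0 0 0 0.05'; python3 -c "
from h import *
o=get_obs();print(o['qpos'],o['tool_pos'],o['tool_rot'])"
```

```text
time_s: 52.55
tool_pos: [0.45, 0.1013, 0.1857]
tool_rot: [179.9, -0.1, 56.4]
force: [1.0, 0.2, -0.9]
grip_width: 0.05
grasp_force: 0.0
time_s: 53.55
tool_pos: [0.4499, 0.1013, 0.1857]
tool_rot: [179.9, 0.1, 136.4]
force: [-0.3, 0.1, 0.2]
grip_width: 0.0498
grasp_force: 0.0
time_s: 54.18
tool_pos: [0.4495, 0.1012, 0.1849]
tool_rot: [180.0, 0.1, 165.9]
force: [-0.3, 0.5, -0.3]
grip_width: 0.0496
grasp_force: 0.0
[ 26.65954679  -2.59819348 -41.0927284  110.54823251  -1.78086114
  71.34475689  62.09500678] [0.44951554 0.10122048 0.18494945] [1.79982390e+02 7.47108543e-02 1.65931368e+02]
```

```bash
python3 -m creep '0 0 -0.04 0 0.05;0 0 -0.03 0 0.05;0 0 0 0 0.05;0 0 0 0 0.008;0 0 0 0 0.008;0 0 0 0 0.008;0 0 0 0 0.008;0 0 0 0 0.008' 10; python3 -m creep '0 0 0 -8 0.008;0 0 0 -8 0.008;0 0 0 -8 0.008;0 0 0 -8 0.008;0 0 0 -8 0.008;0 0 0 -8 0.008;0 0 0 -8 0.008;0 0 0 -8 0.008';python3 -m creep '0 0 0 -8 0.008;0 0 0 -8 0.008;0 0 0 -8 0.008;0 0 0 -8 0.008;0 0 0 -7.1 0.008;0 0 0 0 0.008;0 0 0 0 0.008'
```

```text
time_s: 55.18
tool_pos: [0.4496, 0.1025, 0.1147]
tool_rot: [179.9, 0.1, 166.1]
force: [0.5, 3.9, 0.4]
grip_width: 0.0138
grasp_force: 10.0
time_s: 56.18
tool_pos: [0.4501, 0.103, 0.1147]
tool_rot: [179.8, -0.1, 101.9]
force: [1.9, 5.4, -1.1]
grip_width: 0.0142
grasp_force: 10.0
time_s: 57.05
tool_pos: [0.4505, 0.103, 0.1148]
tool_rot: [179.9, -0.2, 63.0]
force: [3.6, 4.7, -1.9]
grip_width: 0.0136
grasp_force: 10.0
```

```bash
python3 -m creep '0 0 0 0 0.05;0 0 0 0 0.05;0 0 0.05 0 0.05;0 0 0.05 0 0.05;0 0 0.05 0 0.05;0 0 0 0 0.05;0 0 0 0 0.05'; python3 b.py w11.png dial_grip;  python3 -c "
from h import *
c=cams.calibration('wrist')
im=cv2.imread('pics/w11.png')
# ortho patch at mark height in warmer frame: 4 px/mm, up=+x(warmer), left=+y
t=-.145;X=np.array([np.cos(t),np.sin(t),0]);Y=np.array([-np.sin(t),np.cos(t),0])
for z,fn in((.091,'a'),(.134,'b')):
  o=np.array([.45,.101,z]); g=np.zeros((2,300,300),np.float32)
  for i in range(300):
    for j in range(300):
      g[:,i,j]=w2pix('wrist',o+X*(150-i)/2500+Y*(150-j)/2500,c)
  cv2.imwrite('pics/o%s.png'%fn,cv2.remap(im,g[0],g[1],1))
a=np.hstack([cv2.imread('pics/oa.png'),cv2.imread('pics/ob.png')])
cv2.imwrite('pics/o.png',cv2.resize(a,None,fx=1.33,fy=1.33))"
```

```text
time_s: 57.92
tool_pos: [0.4487, 0.1007, 0.2637]
tool_rot: [-180.0, 0.1, 63.0]
force: [-0.6, -0.6, -0.8]
grip_width: 0.0496
grasp_force: 0.0
[0.449 0.101 0.264] [-179.976    0.058   62.971] 57.925
cam [0.485 0.173 0.426]
```

View pics/o.png

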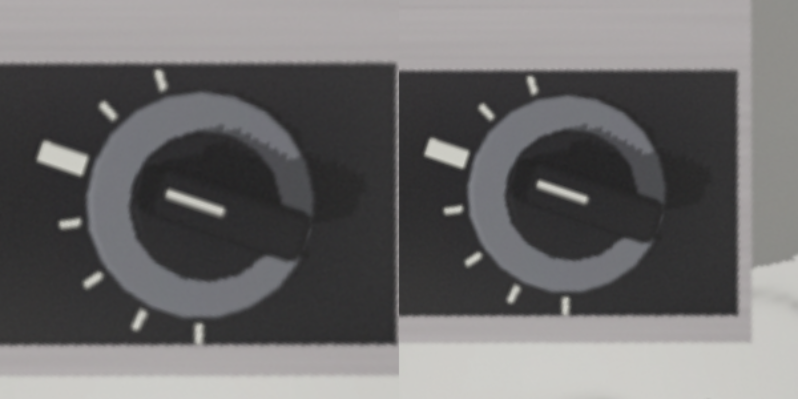

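The rectified views show the pointer line at 18-20 deg above left and the thick mark's axis at about 18 deg, so the pointer is on the mark. Now the lock.

```bash
python3 -m creep '0 0 0.02 10 0.06;0.0079 0.05 0 10 0.06;0.0079 0.05 0 10 0.06;0.0079 0.05 0 10 0.06;0.0079 0.05 0 10 0.06;0.0079 0.0495 0 10 0.06;0 0 0 10 0.06;0 0 0 10 0.06' ; python3 -m creep '0 0 0 10 0.06;0 0 0 10 0.06;0 0 -0.04 8.7 0.06;0 0 -0.03 0 0.06;0 0 0 0 0.06;0 0 0 0 0.06'; python3 b.py w12.png lock_top
```

```text
time_s: 59.02
tool_pos: [0.4876, 0.3513, 0.2821]
tool_rot: [-179.8, -0.1, 143.5]
force: [-0.2, -0.8, -0.1]
grip_width: 0.0598
grasp_force: 0.0
time_s: 59.78
tool_pos: [0.4887, 0.351, 0.2148]
tool_rot: [180.0, -0.0, 171.7]
force: [-0.0, 0.0, 0.0]
grip_width: 0.0599
grasp_force: 0.0
[0.489 0.351 0.215] [179.966  -0.008 171.708] 59.775
cam [0.408 0.362 0.377]
lock_top 0.97 [320.2 256.3] [0.487 0.349]
```

```bash
python3 -m creep '-0.001 0 -0.05 0 0.06;0 0 -0.049 0 0.06;0 0 0 0 0.06;0 0 0 0 0.01;0 0 0 0 0.01;0 0 0 0 0.01;0 0 0 0 0.01;0 0 0 0 0.01' 15; python3 -m creep '-0.002 -0.0136 0 0 0.01;-0.002 -0.0136 0 0 0.01;-0.002 -0.0136 0 0 0.01;-0.002 -0.0136 0 0 0.01;-0.002 -0.0136 0 0 0.01;-0.002 -0.0136 0 0 0.01;-0.002 -0.0136 0 0 0.01;-0.002 -0.0136 0 0 0.01'; python3 -m creep '-0.0007 -0.005 0 0 0.01;0 0 0 0 0.01'
```

```text
time_s: 60.88
tool_pos: [0.4877, 0.3497, 0.1156]
tool_rot: [-179.9, 0.0, 171.7]
force: [-1.3, -0.8, 1.9]
grip_width: 0.02
grasp_force: 15.0
time_s: 61.88
tool_pos: [0.4719, 0.2411, 0.1156]
tool_rot: [180.0, 0.1, 171.7]
force: [2.7, 2.0, 3.5]
grip_width: 0.0198
grasp_force: 15.0
time_s: 62.12
tool_pos: [0.4711, 0.2352, 0.1156]
tool_rot: [-179.9, 0.0, 171.6]
force: [0.7, -2.1, 6.4]
grip_width: 0.0199
grasp_force: 15.0
```

```bash
python3 -m creep '-0.0007 -0.005 0 0 0.01;0 0 0 0 0.01'; python3 -m creep '-0.0004 -0.003 0 0 0.01;0 0 0 0 0.01'
```

```text
time_s: 62.38
tool_pos: [0.4705, 0.231, 0.1156]
tool_rot: [-180.0, 0.0, 171.7]
force: [1.4, -0.2, 7.0]
grip_width: 0.0199
grasp_force: 15.0
time_s: 62.62
tool_pos: [0.4704, 0.2308, 0.1156]
tool_rot: [179.7, 0.1, 171.7]
force: [4.4, 6.7, 1.0]
grip_width: 0.0199
grasp_force: 15.0
```

Travel is 0.120 m with the force rising, so it's at the right stop. I'll press a little more, release, lift clear and check.

```bash
python3 -m creep '-0.0004 -0.003 0 0 0.01;0 0 0 0 0.01'; python3 -m creep '0.0004 0.004 0 0 0.06;0 0 0 0 0.06;0 0 0.05 0 0.06;0 0 0.06 0 0.06;0 0 0.06 0 0.06;0 0 0.06 0 0.06;0 0 0 0 0.06;0 0 0 0 0.06'; python3 -c "
from h import *
a=shot('top','t9.png');b=shot('scene','s9.png')
w=b[130:400,170:470];cv2.imwrite('pics/f1.png',cv2.resize(w[:,:,::-1],None,fx=2.2,fy=2.2,interpolation=2))
x=shot('wrist','w13.png')"
```

```text
time_s: 62.88
tool_pos: [0.4704, 0.2306, 0.1157]
tool_rot: [179.4, 0.2, 171.8]
force: [7.1, 11.4, -4.4]
grip_width: 0.0202
grasp_force: 15.0
time_s: 63.88
tool_pos: [0.4692, 0.2289, 0.344]
tool_rot: [-179.9, -0.1, 171.7]
force: [0.2, -0.0, 0.0]
grip_width: 0.0599
grasp_force: 0.0
```

View pics/f1.png

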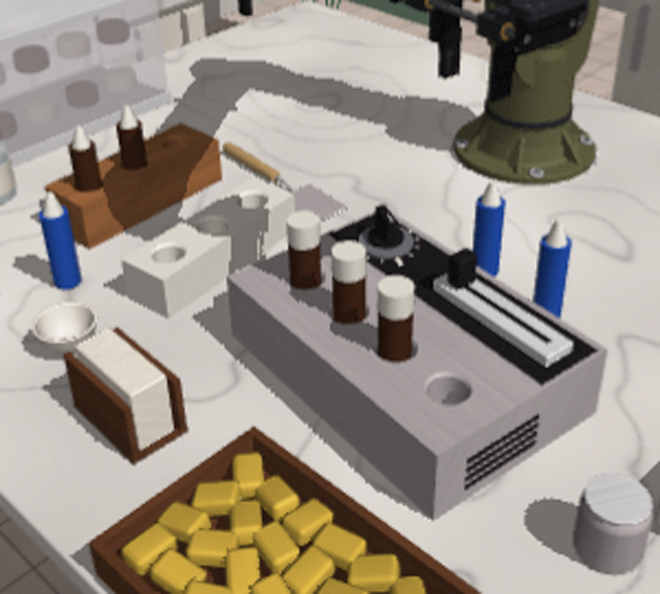

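View pics/t9.png

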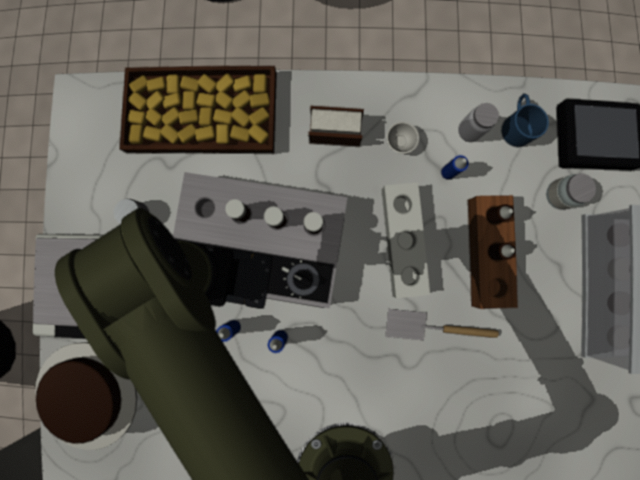

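The scene crop shows three capped tubes upright in wells 0-2, at (304,250), (349,282) and (395,320), and both spent tubes upright in the rack at (85,165) and (130,140). The lock is at its right stop at (462,268). The top view shows the bystanders where they were. I'm handing it in.

```bash
python3 -c "
from cell import ticket; print(ticket.sign_off())"
```

```text
the job is handed in; nothing more can be done
None
```

The changeover is done and handed in at about 64 s: the lock was opened, both spent tubes are in the return rack, all three full tubes are upright in wells 0–2, the dial pointer is on the thick mark to within about 1–2°, and the lock is back at its right stop; the hand-in returned no verdict.

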